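# Fit the rotor of a small bench centrifuge

## Robot

A 7-joint arm with a two-finger parallel gripper is mounted at the origin on a cart in front of the work surface, level with it; the furniture and walls round the work are solid. World frame = base frame: x ahead of the robot, y to its left, z up, the work surface at z = 0. Lengths are in m, angles in rad, forces in N, time in s.
With the tool pointing down it reaches from about 0.4 to 0.85 m from the base axis. Payload 6.9 kg.
Tool frame: the origin (TCP) lies on the front face of the gripper's body, between the roots of the fingers; the fingertips stand 73 mm ahead of it and the grasp point (between the pads) lies 54 mm ahead of it (manip.grip_point_offset is the distance from the TCP to the grasp point, in m); x points along the fingers, y is the direction in which the jaws open and shut, and the axes are right-handed (so a half turn about x gives the same grasp; the last joint's range is limited). The gripper opens to 85 mm and grips with 20 to 120 N. Pads are 22 mm wide; open, the fingers measure 114 mm over their backs; the gripper's body (76 mm by 85 mm) begins 54 mm behind the grasp point. The pads swing forward as they close: fully open they stand 13 mm farther back than shut.
Start: joints at [-1.19, 0.507, -0.238, 1.5, 0.126, 1.149, -0.155], TCP at [0.17, 0.602, 0.304] pointing down, gripper open.
Joint ranges: [-3.08, 3.08], [-0.24, 2.05], [-1.43, 1.35], [0, 2.5], [-1.52, 4.66], [0.17, 1.96], [-2.89, 2.89]. Speed limits (rad/s): [2.39, 2.39, 3.14, 3.14, 3.14, 3.14, 3.14].

## Interface

Orientations are given as a 3x3 rotation matrix whose columns are the frame's x, y, z axes.
In Python, from station import manip gives the robot as it stands. The module is installed in compiled form; this text tells all that it offers.
- The arm moves only by the tool send_rows, never from a script. Its argument "commands" is a list of rows, each a list of 7 numbers: the turn, a rotation vector about the world's x, y, z in units of 6 degrees (1.0 is 6 degrees), then the shift along the world's x, y, z in units of 30 mm (1.0 is 30 mm), then the finger opening in mm, from 0 to 85.4. A call has 1 to 12 rows; each row shifts and turns the pose as measured when the row begins; what a row does not reach is not made up. A row lasts 1/8 s, in which the tool goes at most 62.5 mm and 10.7 degrees, less where a joint would pass 70% of its speed; a pose out of reach is approached as far as the arm can. A call is refused whole if a number of a shift passes 1 or a number of a turn 1, either way. A call with a gripper value outside its range is refused whole. The fingers move at their own pace and stop on an object; "grip_force" is the grip in N (left out, the last holds). Time passes only in rows, so rows that do not move let the fingers close. It gives the time, the measured TCP pose, the force and the opening at its end, in the units of the state.
- manip.get_state(): the state, without advancing time (a new reading comes with each control period).
- manip.camera(name): name is "side" or "top" or "wrist"; returns (picture, depth): 384x512x3 uint8, red, green, blue; 384x512 float32, m along the optical axis (not along the pixel's ray), 0 where there is no reading.
- manip.calibration(name): a dict with "K" (3x3 intrinsics, pixels), "R" (3x3) and "t" (3): a world point X has camera coordinates R X + t. Camera axes: x right, y down, z forward; pixel columns grow to the right and rows downward; lengths in m; the calibration is good to about 2 mm. A picture is of the moment at which its call begins: read the wrist's pose just before it. calibration takes no time and is no camera call; for the wrist camera it gives the pose at the moment of the call.
- manip.finish_job(): hands the job in, once; it reports no verdict.
The state is a dict: "time": time; "q": joint angles; "dq": joint speeds; "joint_torque": joint torques, N m; "eef_pos": TCP position; "tool_rot": TCP orientation; "contact_force": force on the tool from outside, world axes, zero at the start; "torque": the same for the moment, N m; "gripper_width": finger opening in m.
Only numpy, scipy, OpenCV 4.12 (cv2) and the standard library are available. Lean on these libraries where they do the work, as an engineer would, in place of code of your own. Each camera call takes 0.05 s, during which the arm holds its last target. There are 200 camera calls.

## Task

Fit the rotor on the small centrifuge: set it over the drive shaft in the open bowl, turn it gently until the slot under its hub drops over the shaft's cross pin and it sits fully home, never pressing hard on the shaft. Then take the retaining cap from the accessory box and push it over the end of the shaft until it sits flush on the rotor's hexagon. Leave everything else where it is.

Things in the scene. Friction and masses are not known exactly. Their poses are not given: they have to be found in the camera images.
- centrifuge: small white bench centrifuge, fixed to the worktop, its open lid leaning away at the back (+x). Origin on the worktop under the axis of the upright drive shaft, x to its rear, z up. Housing from x -128 to +118 mm, 184 mm wide, top 88 mm high; round bowl about the axis, open at the top, 54 mm radius, floor 34 mm high
- seat (a point): on the shaft axis at the top of a flat flange of 22 mm radius, 40 mm above the worktop: the underside of a seated rotor lies here. Above it a round cross pin, 6 mm thick, 38 mm long, runs through the shaft, its top 8 mm above this point. The pin's direction differs each time and is not reported; it can be seen in the bowl before the rotor is on. Axes as the centrifuge's, not the pin's
- shaft_end (a point): tip of the steel drive shaft, on its axis, 107 mm above the worktop. The shaft is 12 mm thick, its last 7 mm taper to 6 mm. The motor holds it against turning with about 0.12 N m: a rotor that merely rests on the pin does not take it along, a keyed one does
- rotor: bare aluminium rotor with a conical top and ten tube pockets, 84 mm across, 56 mm high, about 0.3 kg, standing upright on the worktop. Origin at the centre of its underside, z up along its axis. A 14 mm bore runs right through along z; seated, the shaft stands 11 mm out of its top
- rotor_grip (a point): on the rotor's axis, 48 mm above its underside, in the middle of the hexagon to hold it by: 24 mm across flats, 28 mm across corners, from 30 to 56 mm above the underside, one pair of flats facing the rotor's +x and -x, the next pairs at 60 degrees; axes as the rotor
- rotor_slot (a point): centre of the slot in the rotor's underside, 8 mm wide, 9.5 mm deep, along the rotor's x axis under the two dark index lines on the cone. Resting on the pin, the rotor stands 8 mm above its seat; with the slot over the pin (either way round, within about 4 degrees) it drops home by its own weight if held loosely. Axes as the rotor
- accessory_box: white open box, 170 x 170 x 26 mm, fixed to the worktop, floor and walls 4 mm thick, one wall across x and one across y making four compartments about 79 mm wide, with one small part in each. Origin at the centre of its underside, axes along its sides
- retaining_cap: grey round ribbed cap, 28 mm across, 24 mm high, with a closed top, standing mouth down in one of the four compartments. Origin at the centre of its lower rim, z up. Its blind bore from below is 14 mm wide and 14 mm deep and slides over the 12 mm shaft; seated, its lower rim lies on the hexagon's top, 56 mm above the rotor's origin
- long_sleeve: not needed: grey tube adapter sleeve with a collar, open right through, 26 mm across, 36 mm high; origin at the centre of its foot
- short_sleeve: not needed: grey tube adapter sleeve with a collar, open right through, 26 mm across, 20 mm high; origin at the centre of its foot
- tube_stopper: not needed: cream ribbed tube stopper, 22 mm across, 14 mm high; origin at the centre of its foot
- timer: bystander: bench timer, 58 x 72 x 18 mm, origin under its centre
- pipette: bystander: pipette lying at the front of the worktop, 286 mm long, 34 mm high, origin under its middle
- clear_cup: bystander: empty clear cup, 56 mm across, 60 mm high, right of the centrifuge, origin under its centre
- marker_pen: bystander: black marker, 131 mm long, lying on the worktop, origin under its middle
Not all that is in view belongs to the job. Leave any yellow look-alike of the rotor alone.

How it is judged:
By the outcome, as a careful person would: the job done as asked, in the order asked, and still so for the second after the job is handed in, with the robot touching nothing.
It also fails if it takes over 62 s, if anything falls off the work surface, if the arm or the gripper's body presses on something with over 40 N, if the wrist force passes 120 N, or if a joint passes its speed limit or range.

## Working session

There is one attempt and no reset: what is moved stays moved. The work goes in short steps, Python scripts to look and compute and a tool call to move; the robot and the scene stay as the last step left them, time stands still between calls to the robot, and variables do not carry over. Pictures are saved under pics/ and viewed, about 8 in all and at most 12, crops included, and the job is handed in when it is done.

Besides the shell and the picture viewer there is one more tool, called after "Call:" by a JSON object that holds its "method" and its "body", one argument or row to a line. send_rows: Moves the arm, as the interface text tells. Its arguments: {"type":"object","properties":{"commands":{"type":"array","items":{"type":"array","items":{"type":"number"}}},"grip_force":{"type":"number"}},"required":["commands"]}

```bash
mkdir -p pics
cat > h.py <<'E'
import numpy as np, cv2
from station import manip
def grab(n):
    c=manip.calibration(n); im,d=manip.camera(n); np.savez(f'{n}.npz',im=im,d=d,K=c['K'],R=c['R'],t=c['t']); return im,d,c
def load(n):
    z=np.load(f'{n}.npz'); return z['im'],z['d'],z
def ray(c,u,v,z):
    R,t=np.array(c['R']),np.array(c['t']); o=-R.T@t; r=R.T@np.linalg.solve(c['K'],[u,v,1.]); return o+r*(z-o[2])/r[2]
def pts(c,d):
    K=np.array(c['K']);v,u=np.mgrid[:384,:512]; P=np.stack([(u-K[0,2])/K[0,0]*d,(v-K[1,2])/K[1,1]*d,d],-1)
    return (P-np.array(c['t']))@np.array(c['R'])
def proj(c,X):
    p=np.array(c['K'])@(np.array(c['R'])@np.array(X)+np.array(c['t'])); return p[:2]/p[2]
def save(im,n): cv2.imwrite(f'pics/{n}.png',im[...,::-1])
E
python3 - <<'E'
from h import *
s=manip.get_state(); print(s['time'],s['eef_pos'],np.round(s['tool_rot'],3),s['contact_force'],manip.grip_point_offset)
a=grab('top'); b=grab('side'); 
save(cv2.resize(a[0],(800,600)),'top'); save(cv2.resize(b[0],(800,600)),'side')
for n,c in (('top',a[2]),('side',b[2])): print(n,-np.array(c['R']).T@c['t'],np.round(c['K'],0).tolist())
E
```

```text
0.0 [0.16955005 0.6011806  0.30303941] [[-0.     0.271  0.962]
 [-0.002  0.962 -0.271]
 [-1.    -0.002  0.   ]] [ 0.53230689  0.52471305 -0.00598479] 0.0539
top [-0.16378541 -0.18427519  1.85989067] [[484.0, 0.0, 259.0], [0.0, 484.0, 196.0], [0.0, 0.0, 1.0]]
side [0.49743007 1.01616918 0.80110838] [[367.0, 0.0, 255.0], [0.0, 367.0, 191.0], [0.0, 0.0, 1.0]]
```

View pics/top.png

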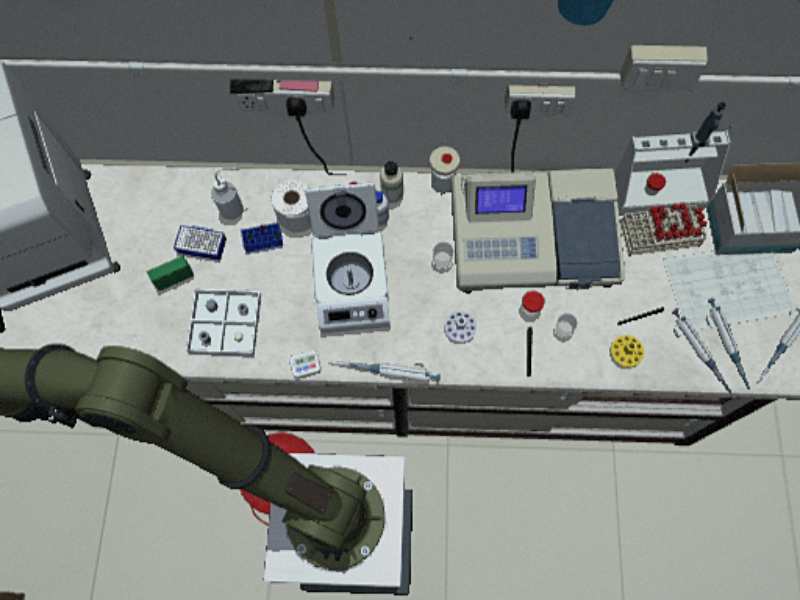

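View pics/side.png

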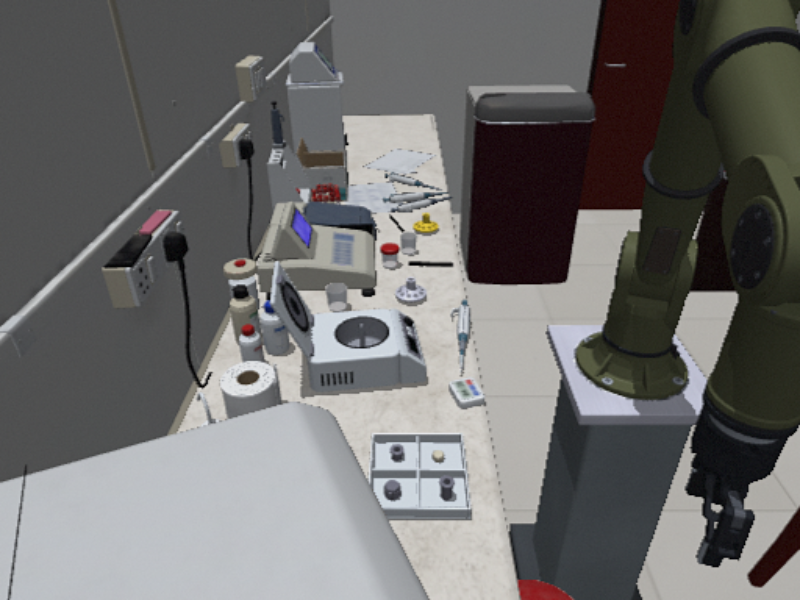

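The top view shows the box at (225,322), the centrifuge bowl at (350,272), the rotor at (460,327) and the yellow look-alike at (627,350). In the side view the closed cap is at (393,489), which is the rear-left compartment.

Run:
```python
from h import *
im,d,c=load('top'); s=1.5625; P=pts(c,d)
for n,u,v,z in (('rotor',460,325,.056),('cap',211,304,.028),('bowl',350,274,.088),('shaft',350,268,.107),('box',224,323,.026)):
    u/=s;v/=s; print(n,ray(c,u,v,z).round(3),P[int(v),int(u)].round(3))
# rotor: depth-based z>0.015 around
X=P[...,0];Y=P[...,1];Z=P[...,2]
r=ray(c,460/s,325/s,.03)
m=(np.hypot(X-r[0],Y-r[1])<.06)&(Z>.012)
print('rotor blob',m.sum(),P[m].min(0).round(3),P[m].max(0).round(3),((P[m].min(0)+P[m].max(0))/2).round(3))
cr=im[140:230,110:320]; save(cv2.resize(cr,None,fx=3.7,fy=3.7,interpolation=cv2.INTER_CUBIC),'topcrop')
im,d,c=load('side');s=1.5625;P=pts(c,d)
for n,u,v,z in (('cap',393,483,.028),('rotor',411,285,.056),('shaft',362,325,.107)):
    u/=s;v/=s; print(n,ray(c,u,v,z).round(3),P[int(v),int(u)].round(3))
```

```text
rotor [ 0.469 -0.289  0.056] [ 0.472 -0.288  0.048]
cap [0.517 0.355 0.028] [0.521 0.357 0.024]
bowl [ 0.587 -0.007  0.088] [ 0.587 -0.007  0.091]
shaft [ 0.596 -0.008  0.107] [ 0.628 -0.001  0.038]
box [0.467 0.316 0.026] [0.473 0.32  0.019]
rotor blob 294 [ 0.44  -0.33   0.012] [ 0.535 -0.246  0.063] [ 0.487 -0.288  0.038]
cap [0.521 0.356 0.028] [0.523 0.355 0.028]
rotor [ 0.485 -0.259  0.056] [ 0.485 -0.281  0.045]
shaft [ 0.593 -0.002  0.107] [ 0.595 -0.005  0.105]
```

View pics/topcrop.png

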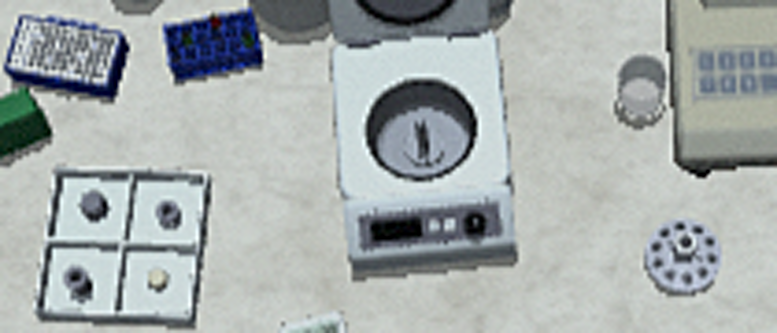

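Run:
```python
from h import *
c=manip.calibration('wrist'); s=manip.get_state(); T=np.array(s['tool_rot']); o=-np.array(c['R']).T@c['t']
print('cam in tool',T.T@(o-s['eef_pos']),'axes in tool\n',(T.T@np.array(c['R']).T).round(3),c['K'])
```

```text
cam in tool [-0.07047634  0.00050215 -0.08267069] axes in tool
 [[ 0.    -0.324  0.946]
 [ 1.     0.    -0.   ]
 [-0.     0.946  0.324]] [[339.95133078   0.         263.5749701 ]
 [  0.         339.95133078 188.3037923 ]
 [  0.           0.           1.        ]]
```

Call:
{"method": "send_rows", "body": {
  "commands": [
    [0,0,0,0.7,-1,0,85],
    [0,0,0,0.7,-1,0,85],
    [0,0,0,0.7,-1,0,85],
    [0,0,0,0.7,-1,0,85],
    [0,0,0,0.7,-1,0,85],
    [0,0,0,0.7,-1,0,85],
    [0,0,0,0.7,-1,0,85],
    [0,0,0,0.7,-1,0,85],
    [0,0,0,0.7,-1,0,85],
    [0,0,0,0.7,-1,0,85]
  ]
}}

```text
time: 1.35
eef_pos: [0.3816, 0.2918, 0.2991]
tool_rot: [[-0.006, 0.266, 0.964], [-0.007, 0.964, -0.266], [-1.0, -0.008, -0.003]]
contact_force: [0.2, 0.2, 0.4]
gripper_width: 0.0849
```

Call:
{"method": "send_rows", "body": {
  "commands": [
    [0,0,0,0.6,-1,0,85],
    [0,0,0,0.6,-1,0,85],
    [0,0,0,0.6,-1,0,85],
    [0,0,0,0.6,-1,0,85],
    [0,0,0,0.6,-1,0,85],
    [0,0,0,0.6,-1,0,85],
    [0,0,0,0.6,-1,0,85],
    [0,0,0,0.6,-1,0,85],
    [0,0,0,0.6,-1,0,85],
    [0,0,0,0.6,-0.6,0,85],
    [0,0,0,0,0,0,85]
  ]
}}

```text
time: 2.72
eef_pos: [0.5657, -0.0101, 0.2958]
tool_rot: [[-0.012, 0.27, 0.963], [-0.01, 0.963, -0.27], [-1.0, -0.013, -0.009]]
contact_force: [-0.9, 0.2, -0.5]
gripper_width: 0.0849
```

Run:
```python
from h import *
im,d,c=grab('wrist'); print(manip.get_state()['eef_pos'])
p=proj(c,[.593,-.005,.05]); print(p)
x,y=int(p[0]),int(p[1]); x0=max(0,x-110);y0=max(0,y-90); print(x0,y0)
save(cv2.resize(im[y0:y0+180,x0:x0+220],None,fx=3.3,fy=3.3,interpolation=cv2.INTER_CUBIC),'bowl')
```

```text
[ 0.56496492 -0.00900678  0.2957445 ]
[278.79739256 189.85508176]
168 99
```

View pics/bowl.png

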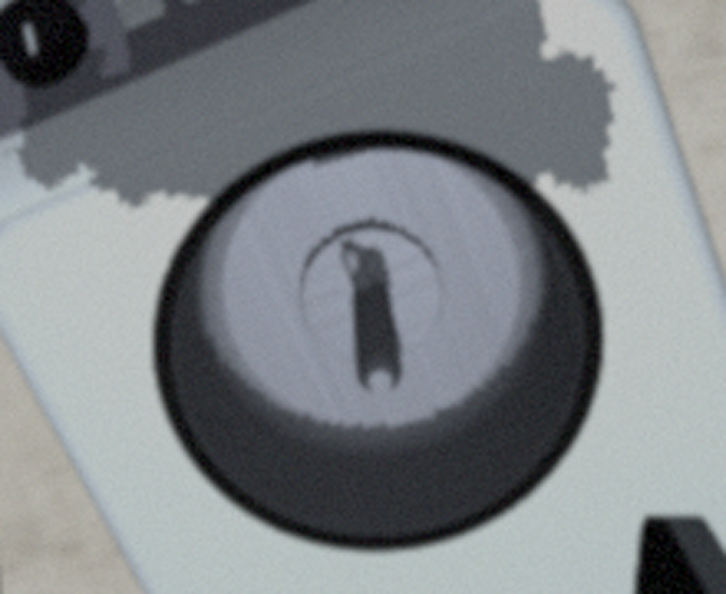

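The shaft leans down the picture, from about (375,270) to its tip at (380,380), and hides most of the pin. One pin end is at about (350,250). I'll look again from the side on the way to the rotor.

Call:
{"method": "send_rows", "body": {
  "commands": [
    [0,0,0,0.65,-0.9,0,85],
    [0,0,0,0.65,-0.9,0,85],
    [0,0,0,0.65,-0.9,0,85],
    [0,0,0,0.65,-0.9,0,85],
    [0,0,0,0,0,0,85]
  ]
}}

```text
time: 3.4
eef_pos: [0.6419, -0.1116, 0.2951]
tool_rot: [[-0.017, 0.259, 0.966], [-0.004, 0.966, -0.259], [-1.0, -0.009, -0.015]]
contact_force: [-0.4, 0.3, -0.5]
gripper_width: 0.0851
```

```bash
cp wrist.npz wrist1.npz
python3 - <<'E'
from h import *
im,d,c=grab('wrist'); print(manip.get_state()['eef_pos'])
p=proj(c,[.593,-.005,.05]); print(p)
x,y=int(p[0]),int(p[1]); x0=min(max(0,x-70),512-140);y0=max(0,y-60); print(x0,y0)
save(cv2.resize(im[y0:y0+120,x0:x0+140],None,fx=5,fy=5,interpolation=cv2.INTER_CUBIC),'bowl2')
E
```

```text
[ 0.64147418 -0.10955114  0.29520004]
[366.90119639  85.56990492]
296 25
```

View pics/bowl2.png

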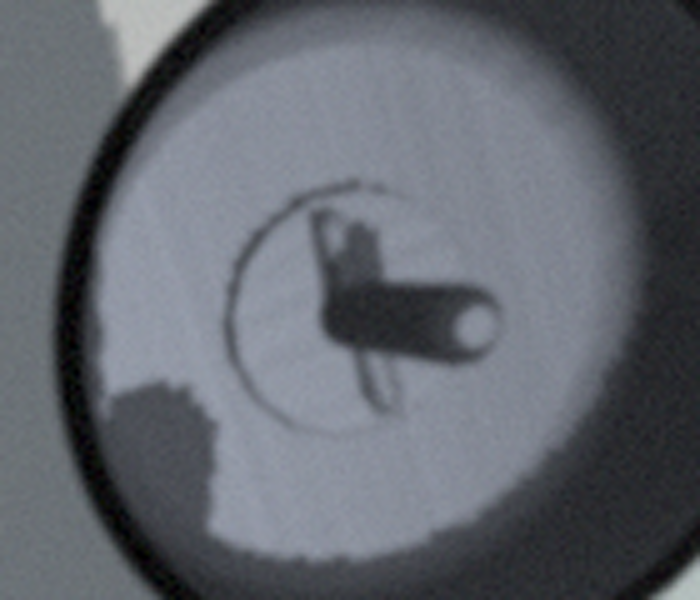

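The pin now shows clearly, with ends at about (327,215) and (383,405) in the crop. The shaft tip disc is at (477,323).

Run:
```python
from h import *
im,d,c=load('wrist'); f=lambda u,v,z: ray(c,(u+.5)/5-.5+296,(v+.5)/5-.5+25,z)
a,b=f(327,215,.046),f(383,405,.046); t=f(477,323,.107)
print('pin',a.round(4),b.round(4),np.linalg.norm(b-a),'mid',(a+b)/2,'ang',np.degrees(np.arctan2(*(b-a)[1::-1]))); print('tip',t)
_,_,c1=load('wrist1'); g=lambda u,v,z: ray(c1,(u+.5)/3.3-.5+168,(v+.5)/3.3-.5+99,z)
print('tip view1',g(380,380,.107),'flange',g(370,292,.04), f(335,310,.04))
```

```text
pin [ 0.5769 -0.0064  0.046 ] [ 0.612  -0.0022  0.046 ] 0.0353960443096849 mid [ 0.5944737  -0.00431124  0.046     ] ang 6.850272187594387
tip [ 0.59473028 -0.00360927  0.107     ]
tip view1 [ 0.59500408 -0.00385721  0.107     ] flange [ 0.59379789 -0.00388448  0.04      ] [ 0.59381478 -0.00629869  0.04      ]
```

Call:
{"method": "send_rows", "body": {
  "commands": [
    [0,0,0,-1,-1,0,85],
    [0,0,0,-1,-1,0,85],
    [0,0,0,-1,-1,0,85],
    [0,0,0,-1,-1,0,85],
    [0,0,0,-1,-1,0,85],
    [0,0,0,-0.2,-1,0,85],
    [0,0,0,0,0,0,85]
  ]
}}

```text
time: 4.32
eef_pos: [0.4781, -0.2768, 0.2957]
tool_rot: [[-0.018, 0.238, 0.971], [0.005, 0.971, -0.238], [-1.0, 0.001, -0.019]]
contact_force: [0.5, 1.1, 0.1]
gripper_width: 0.085
```

```bash
cp wrist.npz wrist2.npz
python3 - <<'E'
from h import *
im,d,c=grab('wrist'); print(manip.get_state()['eef_pos'])
p=proj(c,[.475,-.287,.04]); print(p)
x,y=int(p[0]),int(p[1]); x0=min(max(0,x-80),512-160);y0=max(0,y-65); print(x0,y0)
save(cv2.resize(im[y0:y0+130,x0:x0+160],None,fx=4.5,fy=4.5,interpolation=cv2.INTER_CUBIC),'rotor')
E
```

```text
[ 0.47868614 -0.2750796   0.29572056]
[252.2110466  164.61324243]
172 99
```

View pics/rotor.png

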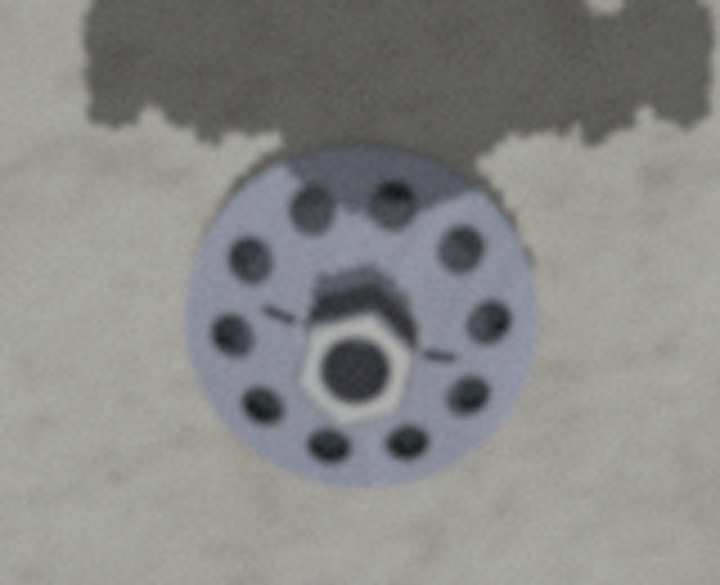

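The hexagon's bore centre is at (355,370). The index lines are centred at (281,316) and (441,355).

Run:
```python
from h import *
im,d,c=load('wrist'); f=lambda u,v,z: ray(c,(u+.5)/4.5-.5+172,(v+.5)/4.5-.5+99,z)
h=f(355.5,369,.056); print('hex',h, 'rim', f(361,314,.015))
P=pts(c,d)
for z in (.025,.03,.035):
    a,b=f(281,316.5,z),f(441,354.5,z); m=(a+b)/2;e=b-a; print(z,m.round(4),np.hypot(*(m-h)[:2]),np.linalg.norm(e),np.degrees(np.arctan2(e[1],e[0])))
def dep(u,v): return P[int(v/4.5+99),int(u/4.5+172)].round(3)
print(dep(441,354),dep(281,316),dep(333,332))
# hexagon corner angle: corners left-mid(302,382)? list
for q in ((302,382),(412,358),(372,315)): 
    e=f(*q,.056)-h; print(np.degrees(np.arctan2(e[1],e[0])),np.hypot(*e[:2]))
s=manip.get_state(); y=np.array(s['tool_rot'])[:,1]; print('jaw',np.degrees(np.arctan2(y[1],y[0])),s['q'])
```

```text
hex [ 0.48616587 -0.29091967  0.056     ] rim [ 0.48470485 -0.29070841  0.015     ]
0.025 [ 0.4873 -0.291   0.025 ] 0.0011343891074776812 0.03814058199355147 62.372004544021394
0.03 [ 0.486  -0.2905  0.03  ] 0.00047630119610308683 0.03758423531037045 62.37200454402151
0.035 [ 0.4847 -0.29    0.035 ] 0.0017201980915378548 0.03702788862718951 62.37200454402139
[ 0.495 -0.273  0.028] [ 0.478 -0.307  0.028] [ 0.477 -0.293  0.056]
-89.59639484209791 0.011793524323273885
87.674549865194 0.01225241653372864
149.28716939738933 0.012371608168674796
jaw 76.33530407737058 [ 0.4817484   0.40428025 -0.00847721  1.69603037  0.00663249  1.06047137
  1.8029498 ]
```

Call:
{"method": "send_rows", "body": {
  "commands": [
    [-0.05,-0.17,-0.8,0.12,-0.25,-1,85],
    [0,0,-0.8,0.12,-0.25,-1,85],
    [0,0,-0.75,0,-0.03,-1,70],
    [0,0,0,0,0,-1,60],
    [0,0,0,0,0,0,60]
  ]
}}

```text
time: 5.0
eef_pos: [0.4901, -0.2782, 0.174]
tool_rot: [[0.005, 0.46, 0.888], [0.007, 0.888, -0.46], [-1.0, 0.009, 0.001]]
contact_force: [-0.5, -0.1, 0.3]
gripper_width: 0.0603
```

```bash
cat > st.py <<'E'
from h import *
s=manip.get_state(); T=np.array(s['tool_rot']); y=T[:,1]
print(round(s['time'],2),np.round(s['eef_pos'],4),'tilt',T[:2,0].round(4),'jaw',np.degrees(np.arctan2(y[1],y[0])).round(2),'F',np.round(s['contact_force'],2),'M',np.round(s['torque'],3),s['gripper_width'],np.round(s['q'],2))
E
python3 st.py
```

```text
5.0 [ 0.4901 -0.2782  0.174 ] tilt [0.0051 0.0071] jaw 62.64 F [-0.52 -0.12  0.28] M [-0.003  0.017 -0.021] 0.06033674777343476 [ 0.45  0.55  0.04  1.84 -0.04  0.76  1.61]
```

Call:
{"method": "send_rows", "body": {
  "commands": [
    [-0.07,0.05,0,-0.14,-0.4,-0.5,60],
    [0,0,0,0,-0.04,-0.8,60],
    [0,0,0,0,0,-0.8,60],
    [0,0,0,0,0,0,60]
  ]
}}

```text
time: 5.5
eef_pos: [0.4878, -0.2921, 0.1124]
tool_rot: [[0.005, 0.456, 0.89], [-0.004, 0.89, -0.456], [-1.0, -0.001, 0.006]]
contact_force: [-0.0, 0.3, 0.2]
gripper_width: 0.0597
```

```bash
python3 st.py
```

```text
5.5 [ 0.4878 -0.2921  0.1124] tilt [ 0.0051 -0.0039] jaw 62.85 F [-0.04  0.29  0.17] M [ 0.028  0.006 -0.063] 0.05970997612676947 [ 0.47  0.64  0.04  1.88 -0.04  0.62  1.63]
```

Call:
{"method": "send_rows", "body": {
  "commands": [
    [0.03,0.05,0,-0.06,0.04,-0.27,60],
    [0,0,0,0,0,0,20],
    [0,0,0,0,0,0,15],
    [0,0,0,0,0,0,15],
    [0,0,0,0,0,0,15],
    [0,0,0,0,0,0,15]
  ],
  "grip_force": 40
}}

```text
time: 6.25
eef_pos: [0.4867, -0.2917, 0.1065]
tool_rot: [[0.003, 0.456, 0.89], [-0.003, 0.89, -0.456], [-1.0, -0.001, 0.003]]
contact_force: [0.5, -0.6, -2.6]
gripper_width: 0.0231
```

```bash
python3 st.py
```

```text
6.25 [ 0.4867 -0.2917  0.1065] tilt [ 0.0026 -0.0026] jaw 62.85 F [ 0.51 -0.63 -2.57] M [-0.075 -0.042  0.026] 0.023054521922660484 [ 0.47  0.64  0.04  1.89 -0.04  0.61  1.63]
```

Call:
{"method": "send_rows", "body": {
  "commands": [
    [0,0,0,0,0,0.5,15],
    [0,0,0,0,0,1,15],
    [0,0,0,0,0,1,15],
    [0,0,0,0,0,1,15],
    [0,0,0,0,0,1,15],
    [0,0,0,0,0,1,15],
    [0,0,0,0.36,0.9,0,15],
    [0,0,-0.9,0.36,0.9,0,15],
    [0,0,-0.9,0.36,0.9,0,15],
    [0,0,-0.9,0.36,0.9,0,15],
    [0,0,-0.9,0.36,0.9,0,15],
    [0,0,-0.9,0.36,0.9,0,15]
  ]
}}

```text
time: 7.75
eef_pos: [0.5487, -0.1271, 0.2886]
tool_rot: [[0.005, 0.823, 0.568], [-0.007, 0.568, -0.823], [-1.0, -0.0, 0.009]]
contact_force: [-0.4, 0.2, -3.7]
gripper_width: 0.0229
```

```bash
python3 st.py
```

```text
7.75 [ 0.5487 -0.1271  0.2886] tilt [ 0.0049 -0.0074] jaw 34.62 F [-0.42  0.2  -3.69] M [-0.034 -0.035 -0.061] 0.0228716394560418 [ 0.08  0.42  0.16  1.7  -0.07  1.02  0.86]
```

Call:
{"method": "send_rows", "body": {
  "commands": [
    [0,0,-0.9,0.36,0.95,0,15],
    [0,0,-0.9,0.36,0.95,0,15],
    [0,0,-0.9,0.36,0.95,-0.2,15],
    [0,0,-0.9,0.36,0.7,-0.2,15],
    [0,0,-0.8,0.1,0.4,-0.2,15],
    [0,0,-0.1,0,0.1,-0.2,15],
    [0,0,0,0,0,0,15]
  ]
}}

```text
time: 8.62
eef_pos: [0.5946, 0.0022, 0.2699]
tool_rot: [[0.004, 0.992, 0.123], [-0.007, 0.123, -0.992], [-1.0, 0.003, 0.007]]
contact_force: [-0.1, 0.1, -3.0]
gripper_width: 0.0232
```

```bash
python3 st.py
```

```text
8.62 [0.5946 0.0022 0.2699] tilt [ 0.0041 -0.0067] jaw 7.09 F [-0.06  0.06 -3.05] M [-0.046 -0.02  -0.013] 0.02324017137024422 [-0.21  0.49  0.26  1.64 -0.13  1.02  0.21]
```

Call:
{"method": "send_rows", "body": {
  "commands": [
    [0.06,0.04,0,0,-0.2,-0.5,15],
    [0,0,0,0,0,-0.5,15],
    [0,0,0,0,0,-0.4,15],
    [0,0,0,0,0,0,15]
  ]
}}

```text
time: 9.12
eef_pos: [0.5937, -0.0072, 0.225]
tool_rot: [[-0.001, 0.993, 0.122], [-0.001, 0.122, -0.993], [-1.0, -0.001, 0.001]]
contact_force: [-0.2, 0.8, -2.9]
gripper_width: 0.0232
```

```bash
python3 st.py
```

```text
9.12 [ 0.5937 -0.0072  0.225 ] tilt [-0.0012 -0.0008] jaw 7.0 F [-0.23  0.78 -2.87] M [-0.008  0.028  0.027] 0.023164186760082875 [-0.18  0.54  0.24  1.7  -0.16  0.92  0.24]
```

Call:
{"method": "send_rows", "body": {
  "commands": [
    [0,0,0,0.03,0.1,0,15],
    [0,0,0,0,0,-0.1,15],
    [0,0,0,0,0,-0.1,15]
  ]
}}

```text
time: 9.5
eef_pos: [0.5953, -0.0038, 0.2195]
tool_rot: [[0.0, 0.992, 0.122], [-0.001, 0.122, -0.992], [-1.0, 0.0, 0.001]]
contact_force: [-0.7, -0.1, -3.4]
gripper_width: 0.0233
```

```bash
python3 st.py;  python3 - <<'E'
from h import *
im,d,c=grab('side'); p=proj(c,[.594,-.004,.13]); print(p); x,y=p.astype(int); 
save(cv2.resize(im[y-45:y+45,x-60:x+60],None,fx=6,fy=6,interpolation=cv2.INTER_CUBIC),'side2'); print(x-60,y-45)
E
```

```text
9.5 [ 0.5953 -0.0038  0.2195] tilt [ 0.0004 -0.0006] jaw 7.03 F [-0.7  -0.14 -3.37] M [-0.004  0.063 -0.036] 0.023273936487308956 [-0.19  0.55  0.24  1.7  -0.16  0.91  0.24]
[231.04643418 201.93717188]
171 156
```

View pics/side2.png

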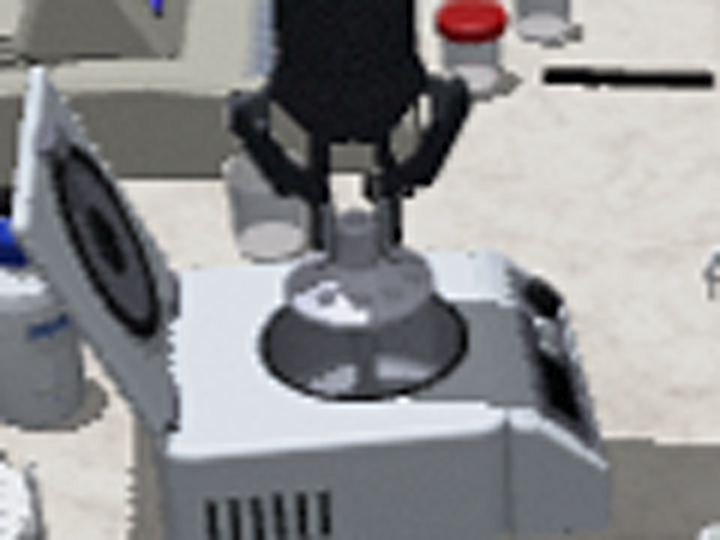

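The rotor is upright and centred over the bowl, with the gripper clear of the lid. Lowering it in steps while watching the force.

Call:
{"method": "send_rows", "body": {
  "commands": [
    [0,0,0,-0.02,0,-0.25,15],
    [0,0,0,0,0,-0.25,15],
    [0,0,0,0,0,0,15]
  ]
}}

```text
time: 9.93
eef_pos: [0.5947, -0.0046, 0.2032]
tool_rot: [[0.001, 0.993, 0.122], [-0.002, 0.122, -0.993], [-1.0, 0.001, 0.002]]
contact_force: [-0.4, -0.4, -3.7]
gripper_width: 0.0232
```

```bash
python3 st.py
```

```text
9.93 [ 0.5947 -0.0046  0.2032] tilt [ 0.0008 -0.0019] jaw 7.01 F [-0.41 -0.42 -3.69] M [-0.271 -0.011 -0.007] 0.023173001595814598 [-0.18  0.56  0.24  1.72 -0.16  0.87  0.25]
```

Call:
{"method": "send_rows", "body": {
  "commands": [
    [0,0,0,0,0.01,-0.4,15],
    [0,0,0,0,0,-0.4,15],
    [0,0,0,0,0,0,15]
  ]
}}

```text
time: 10.3
eef_pos: [0.5945, -0.0047, 0.1772]
tool_rot: [[0.0, 0.993, 0.122], [-0.002, 0.122, -0.993], [-1.0, -0.0, 0.002]]
contact_force: [0.3, -0.7, -4.3]
gripper_width: 0.0231
```

```bash
python3 st.py
```

```text
10.3 [ 0.5945 -0.0047  0.1772] tilt [ 0.0002 -0.0023] jaw 6.98 F [ 0.3  -0.66 -4.33] M [-0.214 -0.097 -0.006] 0.023120806878276615 [-0.18  0.59  0.23  1.75 -0.17  0.82  0.25]
```

Call:
{"method": "send_rows", "body": {
  "commands": [
    [0,0,0,0,0.01,-0.3,15],
    [0,0,0,0,0,-0.2,15],
    [0,0,0,0,0,0,15]
  ]
}}

```text
time: 10.68
eef_pos: [0.5946, -0.0046, 0.1612]
tool_rot: [[0.0, 0.993, 0.121], [-0.003, 0.121, -0.993], [-1.0, -0.0, 0.003]]
contact_force: [-1.1, -1.0, -3.3]
gripper_width: 0.0231
```

Call:
{"method": "send_rows", "body": {
  "commands": [
    [0,0,0,0,0,-0.1,15],
    [0,0,0,0,0,-0.1,15],
    [0,0,0,0,0,0,15]
  ]
}}

```text
time: 11.05
eef_pos: [0.5946, -0.0046, 0.1551]
tool_rot: [[0.001, 0.993, 0.121], [-0.002, 0.121, -0.993], [-1.0, 0.0, 0.003]]
contact_force: [-1.4, -2.4, -3.8]
gripper_width: 0.0234
```

```bash
python3 st.py
```

```text
11.05 [ 0.5946 -0.0046  0.1551] tilt [ 0.0005 -0.0025] jaw 6.97 F [-1.37 -2.37 -3.84] M [-0.31  -0.04  -0.049] 0.023352351010371874 [-0.17  0.62  0.22  1.77 -0.18  0.77  0.26]
```

Call:
{"method": "send_rows", "body": {
  "commands": [
    [0,0,0,-0.01,-0.02,-0.1,15],
    [0,0,0,0,0,0,15]
  ]
}}

```text
time: 11.3
eef_pos: [0.5944, -0.005, 0.152]
tool_rot: [[0.001, 0.993, 0.122], [-0.002, 0.122, -0.993], [-1.0, 0.001, 0.002]]
contact_force: [1.0, -1.9, -3.0]
gripper_width: 0.0233
```

Call:
{"method": "send_rows", "body": {
  "commands": [
    [0,0,0,0,0,-0.1,15],
    [0,0,0,0,0,0,15]
  ]
}}

```text
time: 11.55
eef_pos: [0.5946, -0.0052, 0.1489]
tool_rot: [[0.001, 0.993, 0.121], [-0.002, 0.121, -0.993], [-1.0, 0.001, 0.003]]
contact_force: [0.0, -1.3, -4.3]
gripper_width: 0.0233
```

```bash
python3 st.py
```

```text
11.55 [ 0.5946 -0.0052  0.1489] tilt [ 0.0013 -0.0025] jaw 6.98 F [ 0.04 -1.34 -4.29] M [-0.375  0.022  0.026] 0.02328035210417165 [-0.17  0.63  0.22  1.78 -0.18  0.75  0.26]
```

No contact at pin height (TCP 0.1545), so the slot is already over the pin. I'll go down slightly, then open so it drops the rest of the way.

Call:
{"method": "send_rows", "body": {
  "commands": [
    [0,0,0,0,-0.01,-0.05,15],
    [0,0,0,0,0,0,26],
    [0,0,0,0,0,0,30],
    [0,0,0,0,0,0,34],
    [0,0,0,0,0,0,34]
  ]
}}

```text
time: 12.18
eef_pos: [0.5953, -0.0042, 0.1483]
tool_rot: [[0.003, 0.992, 0.122], [-0.001, 0.122, -0.992], [-1.0, 0.003, 0.001]]
contact_force: [0.3, -0.7, -0.3]
gripper_width: 0.034
```

```bash
python3 st.py
```

```text
12.18 [ 0.5953 -0.0042  0.1483] tilt [ 0.0033 -0.0007] jaw 7.03 F [ 0.35 -0.67 -0.31] M [-0.032  0.015 -0.023] 0.03400143768347152 [-0.17  0.63  0.22  1.78 -0.19  0.75  0.27]
```

Call:
{"method": "send_rows", "body": {
  "commands": [
    [0,0,0,0,0,0.5,34],
    [0,0,0,0,0,1,34],
    [0,0,0,0,0,1,34],
    [0,0,0,0,0,1,40],
    [0,0,0,0,0,0.2,50]
  ]
}}

```text
time: 12.8
eef_pos: [0.595, -0.0045, 0.2664]
tool_rot: [[0.005, 0.993, 0.122], [-0.001, 0.122, -0.993], [-1.0, 0.005, 0.001]]
contact_force: [-0.4, 0.9, -0.8]
gripper_width: 0.0498
```

```bash
python3 st.py;  python3 - <<'E'
from h import *
im,d,c=grab('wrist'); P=pts(c,d); p=proj(c,[.5945,-.004,.1]); print(p); x,y=p.astype(int)
x0=max(0,x-75);y0=max(0,y-60)
r=np.hypot(P[...,0]-.5945,P[...,1]+.004)
for lo,hi in ((0,.004),(.008,.0115),(.03,.041)):
    q=P[(r>=lo)&(r<hi)&(P[...,2]>.03)][:,2]; print(lo,hi,len(q),np.percentile(q,[10,50,90]).round(4))
save(cv2.resize(im[y0:y0+120,x0:x0+150],None,fx=5,fy=5,interpolation=cv2.INTER_CUBIC),'seat'); print(x0,y0)
E
```

```text
12.8 [ 0.595  -0.0045  0.2664] tilt [ 0.005  -0.0009] jaw 7.0 F [-0.43  0.93 -0.79] M [-0.033 -0.021 -0.02 ] 0.04976581935458236 [-0.2   0.5   0.26  1.65 -0.14  1.01  0.23]
[260.41245268 190.39263307]
0 0.004 97 [0.1044 0.1068 0.108 ]
0.008 0.0115 994 [0.096  0.2687 0.2722]
0.03 0.041 9985 [0.0572 0.2351 0.2664]
185 130
```

View pics/seat.png

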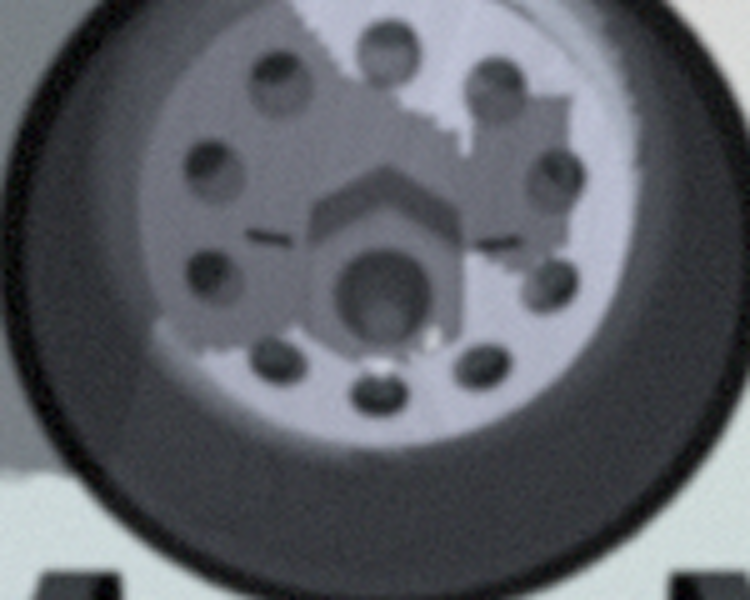

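Seated: the shaft tip is at 0.107, the hexagon top at 0.096, and the index lines lie along the pin. Next is the cap.

Call:
{"method": "send_rows", "body": {
  "commands": [
    [0,0,0,-0.2,1,0,45],
    [0,0,0,-0.2,1,0,45],
    [0,0,0,-0.2,1,0,45],
    [0,0,0,-0.2,1,0,45],
    [0,0,0,-0.2,1,0,45],
    [0,0,0,-0.2,1,0,45],
    [0,0,0,-0.2,1,0,45],
    [0,0,0,-0.2,1,0,45],
    [0,0,0,-0.2,1,0,45],
    [0,0,0,-0.2,1,0,45],
    [0,0,0,-0.2,1,0,45],
    [0,0,0,0,0.2,0,45]
  ]
}}

```text
time: 14.35
eef_pos: [0.5204, 0.3395, 0.2564]
tool_rot: [[-0.011, 0.993, 0.119], [-0.008, 0.119, -0.993], [-1.0, -0.012, 0.007]]
contact_force: [-0.7, 0.2, 1.4]
gripper_width: 0.0451
```

```bash
python3 st.py;  python3 - <<'E'
from h import *
im,d,c=grab('wrist'); P=pts(c,d); p=proj(c,[.521,.356,.028]); print(p); x,y=p.astype(int)
x0=min(max(0,x-75),362);y0=max(0,y-60)
save(cv2.resize(im[y0:y0+120,x0:x0+150],None,fx=5,fy=5,interpolation=cv2.INTER_CUBIC),'cap'); print(x0,y0)
E
```

```text
14.35 [0.5204 0.3395 0.2564] tilt [-0.0114 -0.008 ] jaw 6.84 F [-0.74  0.17  1.42] M [ 0.024  0.023 -0.008] 0.045059541986392435 [-0.76  0.55  0.23  1.57 -0.14  1.05 -0.37]
[268.46449865 149.55314357]
193 89
```

View pics/cap.png

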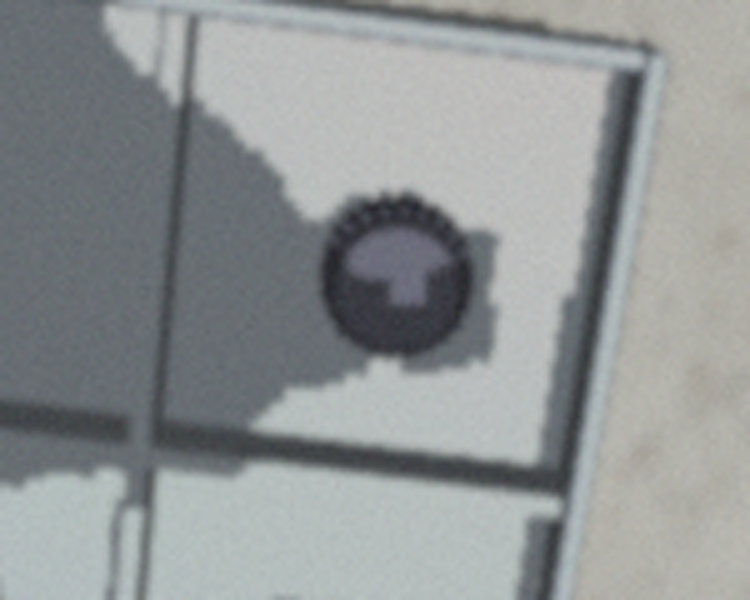

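The closed cap shows at (397,284), near the middle of its compartment.

Run:
```python
from h import *
im,d,c=load('wrist'); f=lambda u,v,z: ray(c,(u+.5)/5-.5+193,(v+.5)/5-.5+89,z)
P=pts(c,d); u,v=int(397/5+193),int(284/5+89); print(f(397,284,.028),P[v-3:v+4,u-3:u+4].reshape(-1,3).mean(0), 'diam',np.linalg.norm(f(322,284,.028)-f(472,284,.028)))
m=(abs(P[...,2]-.028)<.004)&(np.hypot(P[...,0]-.521,P[...,1]-.356)<.018); q=P[m]; print(m.sum(),q.min(0),q.max(0),(q.min(0)+q.max(0))/2)
```

```text
[0.52365601 0.36012333 0.028     ] [0.52359208 0.36057703 0.02846972] diam 0.02670251485979965
647 [0.51102022 0.34586199 0.02401462] [0.53646033 0.3723288  0.0308316 ] [0.52374028 0.35909539 0.02742311]
```

Call:
{"method": "send_rows", "body": {
  "commands": [
    [0.08,-0.11,0,0.1,0.6,-0.9,45],
    [0,0,0,0,0.08,-1,45],
    [0,0,0,0,0,-1,45],
    [0,0,0,0,0,-0.9,45],
    [0,0,0,0,0,0,45]
  ]
}}

```text
time: 15.02
eef_pos: [0.5267, 0.3513, 0.1387]
tool_rot: [[0.002, 0.994, 0.11], [-0.006, 0.11, -0.994], [-1.0, 0.001, 0.006]]
contact_force: [-0.5, -0.8, -0.2]
gripper_width: 0.0452
```

```bash
python3 st.py
```

```text
15.03 [0.5267 0.3513 0.1387] tilt [ 0.0019 -0.0056] jaw 6.34 F [-0.45 -0.83 -0.16] M [-0.001  0.026  0.023] 0.045206889064904894 [-0.75  0.69  0.2   1.68 -0.17  0.8  -0.36]
```

Call:
{"method": "send_rows", "body": {
  "commands": [
    [0.05,0.02,0,-0.1,0.28,-0.5,45],
    [0,0,0,0,0.02,-0.6,45],
    [0,0,0,0,0,0,45]
  ]
}}

```text
time: 15.4
eef_pos: [0.5249, 0.3601, 0.1056]
tool_rot: [[0.002, 0.994, 0.109], [0.001, 0.109, -0.994], [-1.0, 0.002, -0.001]]
contact_force: [-0.1, -0.2, 0.1]
gripper_width: 0.0453
```

```bash
python3 st.py
```

```text
15.4 [0.5249 0.3601 0.1056] tilt [0.0022 0.001 ] jaw 6.25 F [-0.13 -0.21  0.08] M [-0.005  0.029 -0.042] 0.04526236902241623 [-0.75  0.73  0.19  1.7  -0.19  0.73 -0.36]
```

Call:
{"method": "send_rows", "body": {
  "commands": [
    [0,0.02,0,-0.04,0,-0.5,45],
    [0,0,0,0,0,-0.3,45],
    [0,0,0,0,0,-0.02,45]
  ]
}}

```text
time: 15.78
eef_pos: [0.5234, 0.3604, 0.08]
tool_rot: [[0.0, 0.994, 0.109], [0.002, 0.109, -0.994], [-1.0, 0.0, -0.002]]
contact_force: [-1.0, -1.1, -1.1]
gripper_width: 0.0448
```

```bash
python3 st.py
```

```text
15.78 [0.5234 0.3604 0.08  ] tilt [0.0001 0.0015] jaw 6.27 F [-0.98 -1.14 -1.06] M [-0.005  0.039  0.012] 0.044803450211992224 [-0.75  0.76  0.18  1.71 -0.2   0.68 -0.35]
```

Call:
{"method": "send_rows", "body": {
  "commands": [
    [0,0,0,0,0,0,30],
    [0,0,0,0,0,0,15],
    [0,0,0,0,0,0,15],
    [0,0,0,0,0,0,15],
    [0,0,0,0,0,0,15]
  ],
  "grip_force": 40
}}

```text
time: 16.4
eef_pos: [0.5245, 0.3605, 0.081]
tool_rot: [[0.002, 0.994, 0.109], [0.003, 0.109, -0.994], [-1.0, 0.003, -0.002]]
contact_force: [-0.7, 0.5, 0.3]
gripper_width: 0.0279
```

```bash
python3 st.py
```

```text
16.4 [0.5245 0.3605 0.081 ] tilt [0.0024 0.0025] jaw 6.24 F [-0.75  0.49  0.31] M [-0.032 -0.002  0.029] 0.027937010157621508 [-0.75  0.76  0.18  1.71 -0.2   0.68 -0.35]
```

Call:
{"method": "send_rows", "body": {
  "commands": [
    [0,0,0,0,0,0.5,15],
    [0,0,0,0,0,1,15],
    [0,0,0,0,0,1,15],
    [0,0,0,0,0,1,15],
    [0,0,0,0,0,1,15],
    [0,0,0,0.1,-0.8,0,15],
    [0,0,0,0.2,-1,0,15],
    [0,0,0,0.2,-1,0,15],
    [0,0,0,0.2,-1,0,15],
    [0,0,0,0.2,-1,0,15],
    [0,0,0,0.2,-1,0,15],
    [0,0,0,0.2,-1,0,15]
  ]
}}

```text
time: 17.9
eef_pos: [0.5612, 0.1442, 0.2251]
tool_rot: [[0.003, 0.994, 0.108], [0.001, 0.108, -0.994], [-1.0, 0.003, -0.001]]
contact_force: [0.1, -0.4, -0.0]
gripper_width: 0.0282
```

```bash
python3 st.py
```

```text
17.9 [0.5612 0.1442 0.2251] tilt [0.0025 0.0012] jaw 6.2 F [ 0.1  -0.37 -0.03] M [ 0.006 -0.038  0.002] 0.02824429147440823 [-0.44  0.52  0.23  1.74 -0.14  0.9  -0.04]
```

Call:
{"method": "send_rows", "body": {
  "commands": [
    [0,0,0,0.2,-1,0,15],
    [0,0,0,0.2,-1,0,15],
    [0,0,0,0.2,-1,0,15],
    [0,0,0,0.2,-1,0,15],
    [0,0,0,0.2,-0.5,0,15],
    [0,0,0,0,0,0,15]
  ]
}}

```text
time: 18.65
eef_pos: [0.5879, -0.0053, 0.2241]
tool_rot: [[-0.002, 0.995, 0.097], [-0.003, 0.097, -0.995], [-1.0, -0.003, 0.003]]
contact_force: [-0.5, 0.1, -0.3]
gripper_width: 0.0285
```

```bash
python3 st.py
python3 - <<'E'
from h import *
im,d,c=grab('wrist'); p=proj(c,[.5945,-.0045,.14]); print(p); x,y=p.astype(int)
y0=max(0,min(y-60,264));x0=x-75
save(cv2.resize(im[y0:y0+120,x0:x0+150],None,fx=5,fy=5,interpolation=cv2.INTER_CUBIC),'cap2'); print(x0,y0)
P=pts(c,d)
E
```

```text
18.65 [ 0.5879 -0.0053  0.2241] tilt [-0.0024 -0.0031] jaw 5.59 F [-0.49  0.07 -0.27] M [-0.03   0.034  0.015] 0.02848327844877531 [-0.18  0.53  0.23  1.72 -0.15  0.91  0.21]
[274.92034368 244.60986568]
199 184
```

View pics/cap2.png

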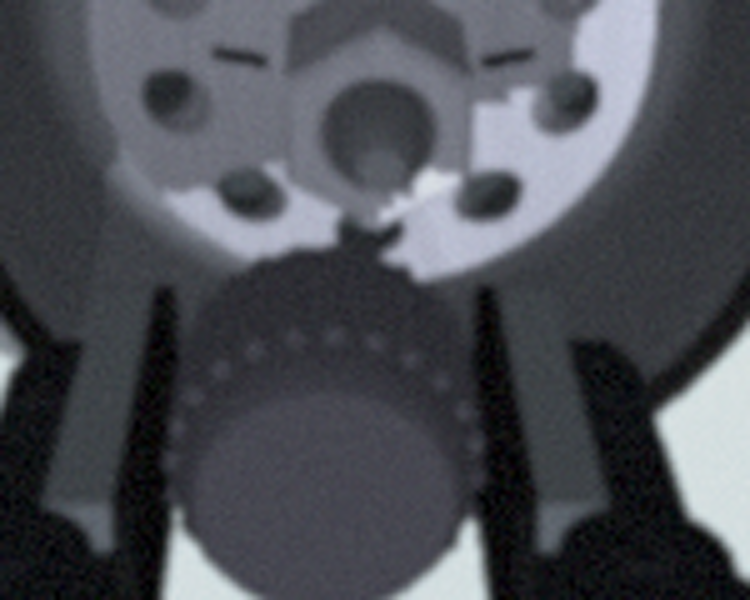

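The cap is held level with its closed top up, centred near (328,500). The shaft tip is at about (378,165). Checking where the cap sits in the grip.

Run:
```python
from h import *
im,d,c=load('wrist'); f=lambda u,v,z: ray(c,(u+.5)/5-.5+199,(v+.5)/5-.5+184,z)
print(f(328,500,.171),f(378,168,.107)); P=pts(c,d)
m=(abs(P[...,2]-.171)<.003)&(np.hypot(P[...,0]-.588,P[...,1]+.005)<.0145); q=P[m]; print(m.sum(),q.min(0),q.max(0),(q.min(0)+q.max(0))/2, np.median(q[:,2]))
```

```text
[ 0.58927984 -0.00681316  0.171     ] [ 0.59494076 -0.00388391  0.107     ]
2558 [ 0.57435279 -0.01801269  0.16802384] [0.60213676 0.00712523 0.17399629] [ 0.58824478 -0.00544373  0.17101007] 0.17221658513009272
```

Call:
{"method": "send_rows", "body": {
  "commands": [
    [0.03,-0.02,0,0.23,0.05,-0.4,15],
    [0,0,0,0,0,-0.6,15],
    [0,0,0,0,0,0,15]
  ]
}}

```text
time: 19.08
eef_pos: [0.5949, 0.0022, 0.1918]
tool_rot: [[-0.001, 0.995, 0.104], [0.003, 0.104, -0.995], [-1.0, -0.001, -0.004]]
contact_force: [0.6, -0.3, -0.4]
gripper_width: 0.0278
```

```bash
python3 st.py
```

```text
19.07 [0.5949 0.0022 0.1918] tilt [-0.0014  0.0035] jaw 5.99 F [ 0.56 -0.28 -0.36] M [-0.008  0.017  0.009] 0.027822663314634188 [-0.18  0.58  0.22  1.73 -0.16  0.85  0.22]
```

Call:
{"method": "send_rows", "body": {
  "commands": [
    [-0.03,-0.01,0,0,-0.2,0,15],
    [0,0,0,0,0,-0.05,15],
    [0,0,0,0,0,0,15]
  ]
}}

```text
time: 19.45
eef_pos: [0.5955, -0.0028, 0.1908]
tool_rot: [[0.001, 0.994, 0.106], [0.001, 0.106, -0.994], [-1.0, 0.001, -0.0]]
contact_force: [0.5, 0.2, -0.1]
gripper_width: 0.0279
```

```bash
python3 st.py
```

```text
19.45 [ 0.5955 -0.0028  0.1908] tilt [0.0008 0.0005] jaw 6.1 F [ 0.53  0.19 -0.11] M [ 0.013 -0.055  0.007] 0.027879839490294843 [-0.17  0.58  0.22  1.74 -0.16  0.85  0.22]
```

Call:
{"method": "send_rows", "body": {
  "commands": [
    [0,0,0,-0.02,-0.03,-0.2,15],
    [0,0,0,0,0,-0.15,15],
    [0,0,0,0,0,0,15]
  ]
}}

```text
time: 19.82
eef_pos: [0.5949, -0.0038, 0.18]
tool_rot: [[0.002, 0.994, 0.106], [0.001, 0.106, -0.994], [-1.0, 0.002, -0.0]]
contact_force: [0.2, 0.1, 0.5]
gripper_width: 0.0281
```

```bash
python3 st.py
```

```text
19.82 [ 0.5949 -0.0038  0.18  ] tilt [0.0015 0.0006] jaw 6.09 F [0.22 0.06 0.48] M [-0.02   0.034  0.012] 0.02806928684110187 [-0.17  0.59  0.22  1.75 -0.16  0.82  0.23]
```

Entered without resistance (rim about 4 mm below the tip). Continuing down.

Call:
{"method": "send_rows", "body": {
  "commands": [
    [0,0,0,0,0,-0.12,15],
    [0,0,0,0,0,-0.08,15],
    [0,0,0,0,0,0,15]
  ]
}}

```text
time: 20.2
eef_pos: [0.5949, -0.0037, 0.1735]
tool_rot: [[0.001, 0.994, 0.106], [0.001, 0.106, -0.994], [-1.0, 0.001, -0.001]]
contact_force: [0.1, -0.2, -0.8]
gripper_width: 0.0283
```

Call:
{"method": "send_rows", "body": {
  "commands": [
    [0,0,0,0,0,-0.07,15],
    [0,0,0,0,0,0,15]
  ]
}}

```text
time: 20.45
eef_pos: [0.595, -0.0037, 0.1722]
tool_rot: [[0.002, 0.994, 0.106], [0.001, 0.106, -0.994], [-1.0, 0.002, -0.001]]
contact_force: [-0.1, 0.8, 0.5]
gripper_width: 0.0278
```

```bash
python3 st.py
```

```text
20.45 [ 0.595  -0.0037  0.1722] tilt [0.0022 0.001 ] jaw 6.1 F [-0.11  0.78  0.5 ] M [0.036 0.258 0.005] 0.02778255822088478 [-0.17  0.6   0.21  1.76 -0.17  0.8   0.23]
```

Call:
{"method": "send_rows", "body": {
  "commands": [
    [0,0,0,0,0,-0.07,15],
    [0,0,0,0,0,0,15]
  ]
}}

```text
time: 20.7
eef_pos: [0.595, -0.0037, 0.1724]
tool_rot: [[0.004, 0.994, 0.106], [0.002, 0.106, -0.994], [-1.0, 0.004, -0.001]]
contact_force: [-1.7, 0.5, -0.7]
gripper_width: 0.0277
```

Call:
{"method": "send_rows", "body": {
  "commands": [
    [0,0,0,0,0,-0.1,15],
    [0,0,0,0,0,0,15]
  ]
}}

```text
time: 20.95
eef_pos: [0.595, -0.0037, 0.1724]
tool_rot: [[0.005, 0.994, 0.106], [0.003, 0.106, -0.994], [-1.0, 0.006, -0.002]]
contact_force: [-2.7, 0.2, -1.9]
gripper_width: 0.0277
```

```bash
python3 st.py
```

```text
20.95 [ 0.595  -0.0037  0.1724] tilt [0.0054 0.0025] jaw 6.09 F [-2.65  0.2  -1.93] M [ 0.124  0.337 -0.014] 0.027656834764366617 [-0.17  0.6   0.21  1.76 -0.17  0.8   0.23]
```

It stops at TCP 0.1724 against an expected 0.173, so it is on the hexagon. Releasing, lifting and checking.

Call:
{"method": "send_rows", "body": {
  "commands": [
    [0,0,0,0,0,0.02,30],
    [0,0,0,0,0,0,36],
    [0,0,0,0,0,0,42],
    [0,0,0,0,0,0,42],
    [0,0,0,0,0,0.5,42],
    [0,0,0,0,0,1,42],
    [0,0,0,0,0,1,42],
    [0,0,0,0,0,1,42],
    [0,0,0,0,0,0,42]
  ]
}}

```text
time: 22.08
eef_pos: [0.5955, -0.0043, 0.284]
tool_rot: [[0.008, 0.994, 0.105], [0.001, 0.105, -0.994], [-1.0, 0.008, -0.001]]
contact_force: [0.8, 0.5, 0.3]
gripper_width: 0.0421
```

```bash
python3 st.py;  python3 - <<'E'
from h import *
im,d,c=grab('wrist'); P=pts(c,d); p=proj(c,[.5945,-.004,.1]); x,y=p.astype(int)
x0=max(0,x-75);y0=max(0,y-70)
r=np.hypot(P[...,0]-.595,P[...,1]+.004)
for lo,hi in ((0,.01),(.022,.04)):
    q=P[(r>=lo)&(r<hi)&(P[...,2]>.03)&(P[...,2]<.15)]; print(lo,hi,len(q),np.percentile(q[:,2],[10,50,90]).round(4))
m=(r<.02)&(abs(P[...,2]-.12)<.004); q=P[m]; print('captop',m.sum(),q.min(0),q.max(0))
g=np.linalg.lstsq(np.c_[q[:,:2],np.ones(len(q))],q[:,2],rcond=None)[0]; print('slope',g[:2])
save(cv2.resize(im[y0:y0+120,x0:x0+150],None,fx=5,fy=5,interpolation=cv2.INTER_CUBIC),'final')
E
```

```text
22.07 [ 0.5955 -0.0043  0.284 ] tilt [0.0079 0.0015] jaw 6.06 F [0.8  0.55 0.31] M [-0.028  0.001  0.029] 0.04208726787398099 [-0.19  0.48  0.24  1.62 -0.13  1.05  0.2 ]
0 0.01 561 [0.1197 0.1205 0.1213]
0.022 0.04 3618 [0.0524 0.0595 0.065 ]
captop 911 [ 0.58270567 -0.01750706  0.11606894] [0.61011949 0.00895336 0.12284203]
slope [ 0.01048147 -0.04458275]
```

View pics/final.png

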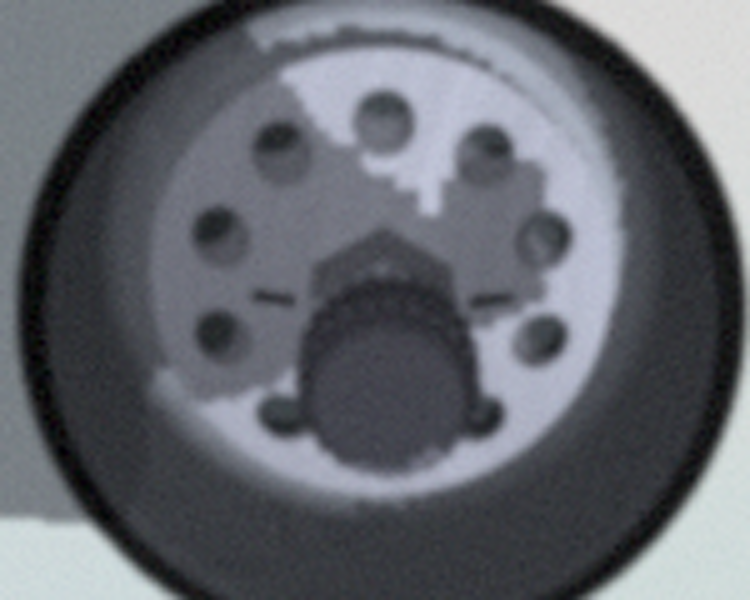

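The cap sits on the hexagon, centred, with its top at 0.1205 (0.120 expected), and the gripper is clear.

```bash
python3 -c "
from station import manip
print(manip.finish_job())"
```

```text
the job is handed in; nothing more can be done
None
```

The rotor is keyed on the shaft's cross pin and fully seated, and the retaining cap sits on its hexagon. I handed the job in at about 22 s of the 62 s allowed.

- **Rotor:** I turned it to the measured pin angle (about 7°) before lowering, so the slot went straight over the pin with no searching turn. It then dropped home when released. Afterwards the hexagon top measured 0.096 m and the shaft tip 0.107 m, both as specified.
- **Forces:** every wrist force I read stayed under about 5 N. I read it only between moves, so a brief peak within a move would not show.
- **Cap:** pushing stopped at a tool height of 0.1724 m, against 0.173 m expected. After release its top measured 0.1205 m (0.120 m expected), and the picture shows it centred on the hexagon.
- **Disagreements:** a rough plane fit over the cap's top gave a slope of about 2.5°. It included side-wall and edge pixels, and the heights across the inner top agreed within about 1.5 mm, so I put it down to the fit. The force reading also stayed near 2 N while the cap was stopped, so seating rests on the heights and the picture.

I took no final picture of the rest of the bench. The gripper worked only at the rotor, the centrifuge and the cap's compartment.

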